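Roll the water sample onto the light panel

TASK

Roll the blue-capped sample bottle along its tray onto the lit white panel by pushing on its top with the fingertips, in as many strokes as you like, turning it over as it rolls so that the sediment mixes. Leave it lying still in the tray, centred on the panel and straight across it. Do not grasp or lift it or shove it from low down, and leave the brown bottle and everything else on the table where it is.

Things in the scene. Friction and masses are not known exactly. Their poses are not given: they have to be found in the camera images.
- tray: Fixed shallow rolling tray, 170 mm (its x) by 400 mm (its y), dark rubber floor and aluminium rims. Origin: centre of its underside, on the table. The floor's top is 8 mm above the origin; the rims stand 28 mm above it (12 mm wide along the two long sides, 10 mm at the two ends). Bottles roll along its y, the long way. z is up.
- panel: Lit white panel flush in the tray floor (rises 0.6 mm, nothing to bump over), 144 mm (its x, across the tray) by 76 mm (its y, along the tray), with a green line 3 mm wide along each of its two long edges. Origin: its centre, on the tray floor. Its axes are parallel to the tray's.
- sample: The bottle to roll: a pale yellow-green cylinder 56 mm in diameter with a blue screw cap and two white labels, lying across the tray at one end of it. Origin on its axis, 28 mm above the tray floor. Its x is the bottle's axis (cap towards +x); the 56 mm body spans x = -58 to +37 mm, neck and 42 mm wide cap go on to +60 mm. Its y and z turn with it as it rolls; z is up at the start.
- sample_center (a point): Point on the axis of the bottle to roll, at the body's origin; its top is 28 mm higher. The bottle is loose, 0.15 to 0.35 kg; under a fingertip pressed on its top it rolls half as far as the fingertip travels, and at low speed it comes to rest within millimetres when let go.
- brown_center (a point): Point on the axis of the brown bottle with the white cap, same size, lying across the tray at the other end, beyond the panel. Leave it alone.
- pet0: Upright full sample bottle with blue cap, 62 mm diameter, 190 mm tall, right of the tray. Origin: centre of its underside. Leave alone.
- pet1: Another such upright bottle. Leave alone.
- pet2: Another such upright bottle. Leave alone.
- meter: Off-white hand-held photometer lying on the table left of the tray, 190 by 85 by 35 mm, with a black 14 mm high sample port on it. Origin: centre of its underside. Leave alone.
- beaker: Empty pale-blue beaker, 64 mm diameter, 70 mm tall, left of the tray. Origin: centre of its underside. Leave alone.
- reagent: Small white dropper bottle with red cap, 36 mm diameter, 65 mm tall, left of the tray. Origin: centre of its underside. Leave alone.

How it is judged:
On the way:
1. the sample bottle has rolled about a third of a turn from how it lay (its labels go round; it does not just slide) (angle between sample's own z axis and vertical above 1.9 rad), for 0.05 s.
At the end, for the whole second after the job is handed in: The blue-capped bottle lies at rest (under 10 mm/s) on the tray floor, its axis within 12 mm of the panel's middle line and within 10 degrees of straight across; the brown bottle is within 20 mm and the other loose things within 30 mm of where they stood (y of sample_center in the frame of panel between -0.012 and 0.012 m and x of sample_center in the frame of panel between -0.03 and 0.03 m and z of sample_center in the frame of panel between 0.022 and 0.034 m and angle between the x axis of sample and the x axis of panel, either way round below 0.17 rad and linear speed of sample below 0.01 m/s and not (distance of brown_center from where it was at the start of the episode above 0.02 m) and not (distance of pet0 from where it was at the start of the episode above 0.03 m) and not (distance of pet1 from where it was at the start of the episode above 0.03 m) and not (distance of pet2 from where it was at the start of the episode above 0.03 m) and not (distance of meter from where it was at the start of the episode above 0.03 m) and not (distance of beaker from where it was at the start of the episode above 0.03 m) and not (distance of reagent from where it was at the start of the episode above 0.03 m)); the robot touches nothing.
It fails at once if the sample bottle is lifted more than 10 mm off the tray floor (z of sample_center in the frame of panel above 0.038 m).
It fails at once if the fingers push the sample bottle from low down (fingertips below about its mid-height) (contact force between the fingers and sample above 0.5 N and z of the grasp point in the frame of panel below 0.04 m).
It fails at once if the brown bottle is moved more than 20 mm (distance of brown_center from where it was at the start of the episode above 0.02 m).
It fails at once if another thing on the table is moved more than 30 mm (distance of any of pet0, pet1, pet2, meter, beaker, reagent from where it was at the start of the episode above 0.03 m).
It also fails if it takes over 64 s, if anything falls off the work surface, if the arm or the gripper's body presses on something with over 40 N, if the wrist force passes 120 N, or if a joint passes its speed limit or range.

ROBOT

A 6-joint arm with a two-finger parallel gripper is mounted at the origin on the work surface. World frame = base frame: x ahead of the robot, y to its left, z up, the work surface at z = 0. Lengths are in m, angles in rad, forces in N, time in s.
With the tool pointing down it reaches from about 0.3 to 0.85 m from the base axis. Payload 5.4 kg.
Tool frame: the origin (TCP) lies midway between the tips of the shut fingers; the grasp point (between the pads) lies 19 mm behind it (manip.pinch_z is the distance from the TCP to the grasp point, in m); y points along the fingers, z is the direction in which the jaws open and shut, and the axes are right-handed (so a half turn about y gives the same grasp; the last joint's range is limited). The gripper opens to 85 mm and grips with 20 to 120 N. Pads are 22 mm wide; open, the fingers measure 114 mm over their backs; the gripper's body (76 mm by 85 mm) begins 54 mm behind the grasp point. The pads swing forward as they close: fully open they stand 13 mm farther back than shut.
Start: joints at [1.12, 0.158, 1.597, -0, 1.386, -0.21], TCP at [0.137, 0.558, 0.231] pointing down, gripper open.
Joint ranges: [-2.91, 2.91], [-0.94, 2.29], [0.18, 2.7], [-1.29, 4.43], [0.17, 2.64], [-3, 3]. Speed limits (rad/s): [2.57, 2.57, 3.14, 3.14, 3.14, 3.14].

INTERFACE

Orientations are given as a rotation vector (axis times angle).
In Python, from workcell import sensors, grab_frame, manip gives the robot as it stands.
- The arm moves only by the tool step_arm, never from a script. Its argument "series" is a list of rows, each an object with "translation": the shift along the tool's x, y, z in m, a list of three; "spin": the turn about the tool's y in rad; "fingers": the finger opening in m, from 0 to 0.0854. In form: [{"translation": [dx, dy, dz], "spin": spin, "fingers": fingers}, ...]. A call has exactly 10 rows; each row shifts and turns the commanded pose from where the row before left it, along the tool's axes as they then stand; what a row does not reach is not made up. A row lasts 1/10 s, in which the tool goes at most 50 mm and 8.59 degrees, less where a joint would pass 70% of its speed; a pose out of reach is approached as far as the arm can. A call is refused whole if a number of a shift passes 0.05 or a number of a turn 0.15, either way. A call with a gripper value outside its range is refused whole. The fingers move at their own pace and stop on an object; "grip_force" is the grip in N (left out, the last holds). Time passes only in rows, so rows that do not move let the fingers close, or fill a call up. It gives the time, the measured TCP pose, the force and the opening at its end, in the units of the state.
- sensors.state(): the state, without advancing time (a new reading comes with each control period).
- grab_frame(name): name is "side" or "top"; returns a dict with "img" (480x640x3 uint8, red, green, blue), "vfov" (degrees; the focal length in pixels is half the picture's height over the tangent of half this angle, whatever the lens; pixels are square), "cx", "cy" (the principal point, pixels), "k1" (the pictures are not rectified: a ray, as slopes to the right and down, at radius r is drawn at 1 + k1 r^2 times it, then the intrinsics apply), "origin" and "rotation" of the camera in the world. Camera axes: x right, y up, looking along -z (the intrinsics and any distortion apply to the point x, -y, -z); pixel columns grow to the right and rows downward; lengths in m; the calibration is good to about 2 mm. A picture is of the moment at which its call begins. There is no depth.
- manip.finish_job(): hands the job in, once; it reports no verdict.
The state is a dict: "clock": time; "q": joint angles; "dq": joint speeds; "joint_torque": joint torques, N m; "tool_pos": TCP position; "tcp_rot": TCP orientation; "contact_force": force on the tool from outside, world axes, zero at the start; "ft_torque": the same for the moment, N m; "width": finger opening in m.
Only numpy, scipy, OpenCV 4.12 (cv2) and the standard library are available. Lean on these libraries where they do the work, as an engineer would, in place of code of your own. Each camera call takes 0.05 s, during which the arm holds its last target.

## Working session

There is one attempt and no reset: what is moved stays moved. The work goes in short steps, Python scripts to look and compute and a tool call to move; the robot and the scene stay as the last step left them, time stands still between calls to the robot, and variables do not carry over. Pictures are saved under pics/ and viewed, and the job is handed in when it is done.

Besides the shell and the picture viewer there is one more tool, called after "Request:" by a JSON object that holds its "name" and its "arguments". step_arm: Moves the arm, as the interface text tells. Its arguments: {"type":"object","properties":{"series":{"type":"array"},"grip_force":{"type":"number"}},"required":["series"]}

```bash
mkdir -p pics; ls
python3 - <<'E'
from workcell import sensors, grab_frame, manip
import cv2
print(sensors.state())
for n in("top","side"):
    f=grab_frame(n); cv2.imwrite(f"pics/{n}0.png",f["img"][:,:,::-1])
    print(n,{k:v for k,v in f.items() if k!="img"})
print(manip.pinch_z)
E
```

```text
pics
{'clock': 0.0, 'q': array([ 1.11990382e+00,  1.59052719e-01,  1.59824760e+00, -1.73585532e-05,
        1.38617868e+00, -2.10090236e-01]), 'dq': array([ 5.75426488e-04, -3.94078784e-04, -6.11343353e-04,  1.36417469e-03,
        2.99905977e-03, -8.24336262e-05]), 'joint_torque': array([ 2.13577419e-03, -3.95983815e+01, -3.31445861e+01,  2.51756219e-04,
        7.97270302e-03, -1.23666351e-05]), 'tool_pos': array([0.13687958, 0.55785156, 0.23030713]), 'tcp_rot': array([-1.5643085 ,  0.18955608, -0.18861781]), 'contact_force': array([ 0.26579874,  0.02736341, -0.41440622]), 'ft_torque': array([ 0.03924428, -0.05157949, -0.03355752]), 'width': 0.08548726535257568}
top {'vfov': 44.29045768895043, 'cx': 325.49220638363624, 'cy': 243.37293966375762, 'k1': -0.20192131412509928, 'origin': array([ 3.42956385e-01, -8.07545064e-04,  1.60888328e+00]), 'rotation': array([ 0.0826188 , -0.10972822, -1.58641439])}
side {'vfov': 45.561513303822, 'cx': 325.7602310845669, 'cy': 239.43673082027195, 'k1': -0.17163198602905247, 'origin': array([0.05779381, 0.90624215, 1.00243803]), 'rotation': array([ 0.26067147, -1.09691332, -2.47764962])}
0.0187
```

View pics/top0.png

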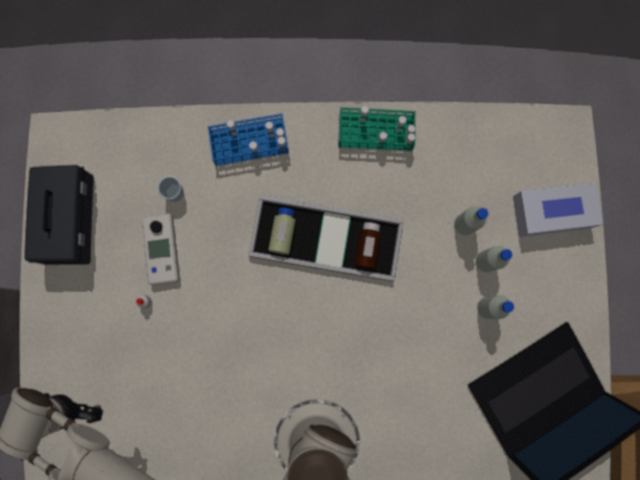

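View pics/side0.png

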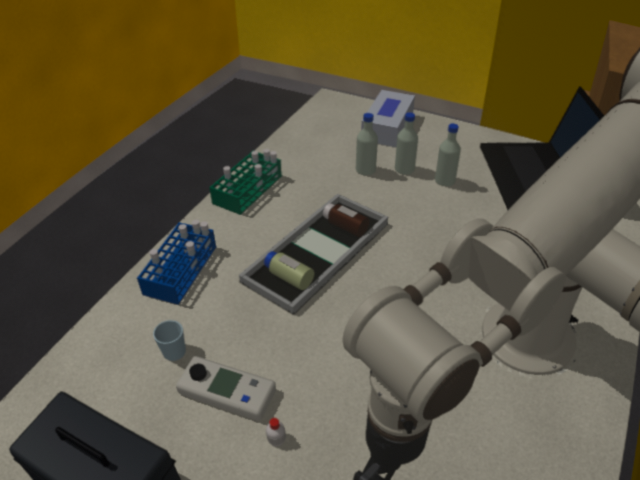

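```bash
cat > h.py <<'E'
import numpy as np, cv2
from scipy.spatial.transform import Rotation as R
from workcell import sensors, grab_frame, manip
def K(f):
    F=240/np.tan(np.radians(f["vfov"])/2)
    return np.array([[F,0,f["cx"]],[0,F,f["cy"]],[0,0,1.]])
def rays(f,p):
    u=cv2.undistortPoints(np.float64(p).reshape(-1,1,2),K(f),np.array([f["k1"],0,0,0.])).reshape(-1,2)
    d=np.c_[u[:,0],-u[:,1],-np.ones(len(u))]
    return R.from_rotvec(f["rotation"]).apply(d)
def plane(f,p,z):
    d=rays(f,p);o=f["origin"];return o+d*((z-o[2])/d[:,2])[:,None]
def proj(f,P):
    c=R.from_rotvec(f["rotation"]).inv().apply(np.atleast_2d(P)-f["origin"])
    s=np.c_[c[:,0]/-c[:,2],-c[:,1]/-c[:,2]]
    s=s*(1+f["k1"]*(s**2).sum(1))[:,None]
    k=K(f);return s@k[:2,:2].T+k[:2,2]
def hsv(f): return cv2.cvtColor(f["img"],cv2.COLOR_RGB2HSV)
def big(m):
    n,l,s,c=cv2.connectedComponentsWithStats(m.astype(np.uint8));i=1+np.argmax(s[1:,4]);return l==i
def rect(f,m,z):
    ys,xs=np.nonzero(m); c,_=max(((c,cv2.contourArea(c)) for c in cv2.findContours(m.astype(np.uint8),cv2.RETR_EXTERNAL,cv2.CHAIN_APPROX_NONE)[0]),key=lambda t:t[1])
    P=plane(f,c.reshape(-1,2),z)[:,:2]
    return cv2.minAreaRect(np.float32(P*1000)),(xs.mean(),ys.mean(),len(xs))
def roi(m,x0,x1,y0,y1):
    o=np.zeros_like(m);o[y0:y1,x0:x1]=m[y0:y1,x0:x1];return o
E
python3 - <<'E'
from h import *
f=grab_frame("top");h=hsv(f);H,S,V=[h[...,i].astype(int) for i in range(3)]
for p in [(283,232),(284,212),(332,239),(369,235),(255,225),(300,240),(369,247)]: print(p,h[p[1],p[0]])
im=cv2.resize(f["img"][185:295,235:420,::-1],None,fx=4,fy=4,interpolation=cv2.INTER_CUBIC);cv2.imwrite("pics/topz.png",im)
g=grab_frame("side");im=cv2.resize(g["img"][185:320,230:400,::-1],None,fx=4,fy=4,interpolation=cv2.INTER_CUBIC);cv2.imwrite("pics/sidez.png",im)
E
```

```text
(283, 232) [  4  13 136]
(284, 212) [110 194 130]
(332, 239) [ 26  12 171]
(369, 235) [  7 130  59]
(255, 225) [170   6 134]
(300, 240) [30 26 20]
(369, 247) [  4  15 138]
```

View pics/topz.png

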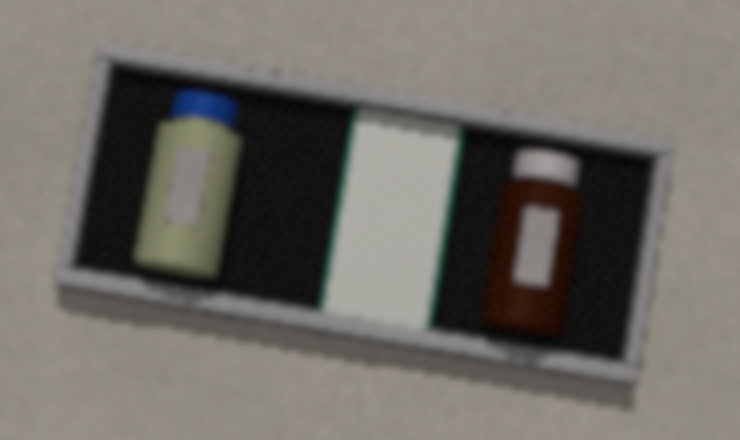

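View pics/sidez.png

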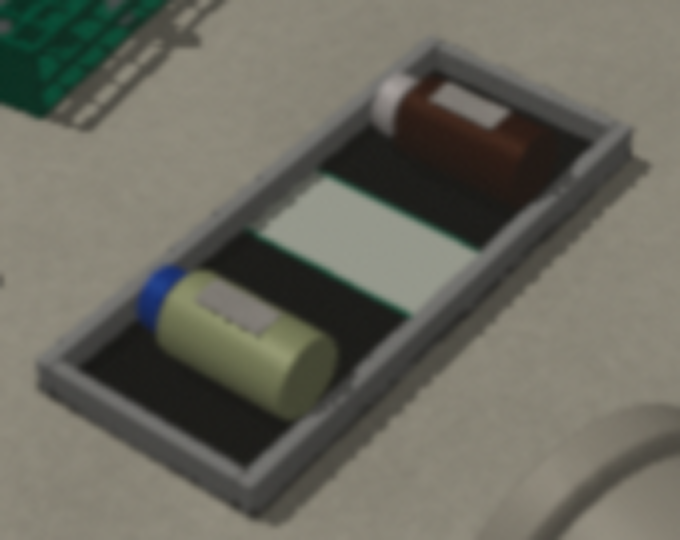

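```bash
cat >> h.py <<'E'
def greens(f,h):
    H,S,V=[h[...,i].astype(int) for i in range(3)]
    g=roi((H>60)&(H<92)&(S>70)&(V>25),305,365,195,280)
    n,l,s,c=cv2.connectedComponentsWithStats(g.astype(np.uint8))
    out=[]
    for i in np.argsort(-s[1:,4])[:2]+1:
        ys,xs=np.nonzero(l==i);P=plane(f,np.c_[xs,ys],0.0086)[:,:2]
        vx,vy,x0,y0=cv2.fitLine(np.float32(P*1000),cv2.DIST_L2,0,.01,.01).ravel()
        if vx<0: vx,vy=-vx,-vy
        out.append((np.array([x0,y0]),np.array([vx,vy]),len(xs)))
    return out
def bottle(f,h,z=0.036):
    H,S,V=[h[...,i].astype(int) for i in range(3)]
    b=big(roi((H>100)&(H<125)&(S>120)&(V>40),245,360,195,285))
    y=roi((H>20)&(H<45)&(S>45)&(V>50),245,400,195,285)
    y=big(cv2.morphologyEx(y.astype(np.uint8),cv2.MORPH_CLOSE,np.ones((9,9))))
    ys,xs=np.nonzero(b);B=plane(f,[(xs.mean(),ys.mean())],z)[0,:2]*1000
    return B,rect(f,b,z),rect(f,y,z)
E
python3 - <<'E'
from h import *
f=grab_frame("top");h=hsv(f)
for g in greens(f,h): print(g,np.degrees(np.arctan2(g[1][1],g[1][0])))
print(bottle(f,h))
px=np.array([[353,108],[322,305],[461,128],[430,325]])/4+[235,185]-.4
print("panel corners",plane(f,px,.0086)*1000)
c=np.array([[103,52],[668,150],[634,375],[58,280]])/4+[235,185]-.4
P=plane(f,c,.028)*1000;print("rim",P,P.mean(0),np.linalg.norm(np.diff(P,axis=0),axis=1))
g=grab_frame("side")
c=np.array([[436,42],[632,135],[249,490],[40,365]])/4+[230,185]-.4
print("rim side",plane(g,c,.028)*1000)
c=np.array([[328,174],[247,231],[480,247],[408,313]])/4+[230,185]-.4
print("panel side",plane(g,c,.0086)*1000)
E
```

```text
(array([558.67505, -10.78379], dtype=float32), array([ 0.9818612 , -0.18960115], dtype=float32), 82) -10.92951
(array([546.1429 , -89.14357], dtype=float32), array([ 0.9824626 , -0.18645978], dtype=float32), 76) -10.746252
(array([626.75363107,  76.66969962]), (((626.75537109375, 76.14778137207031), (45.245765686035156, 21.237573623657227), 78.25790405273438), (np.float64(285.5652173913044), np.float64(210.70434782608694), 115)), (((563.8080444335938, 88.66974639892578), (57.74893569946289, 102.50206756591797), 78.78092956542969), (np.float64(281.22605965463106), np.float64(235.04709576138148), 637)))
panel corners [[627.47325123 -24.63279579   8.6       ]
 [491.71305448  -1.03752231   8.6       ]
 [612.34052498 -98.72347356   8.6       ]
 [476.75842016 -74.33368436   8.6       ]]
rim [[ 665.81687897  145.74217889   28.        ]
 [ 591.80901704 -238.69702739   28.        ]
 [ 438.77122831 -210.36270111   28.        ]
 [ 509.76997481  176.83850654   28.        ]] [551.54177478 -31.61976077  28.        ] [391.49797823 155.63868036 393.6566997 ]
rim side [[ 587.27887726 -235.15665591   28.        ]
 [ 427.68862634 -202.08969838   28.        ]
 [ 505.43315194  181.78786413   28.        ]
 [ 664.53482464  151.36038237   28.        ]]
panel side [[600.80175063 -97.69682398   8.6       ]
 [621.87746659 -25.05425207   8.6       ]
 [480.98046091 -77.60924757   8.6       ]
 [495.94835134  -3.2902588    8.6       ]]
```

```bash
cat >> h.py <<'E'
def tool(): 
    s=sensors.state();return s,R.from_rotvec(s["tcp_rot"])
A=-10.85 # bottle axis heading, deg
E
python3 - <<'E'
from h import *
s,r=tool();print(r.as_matrix().round(3))
z=r.as_matrix()[:,2];a=np.degrees(np.arctan2(z[1],z[0]));print("jaw heading",a)
for k in (1,-1):
    r2=r*R.from_rotvec([0,k*.1,0]);z=r2.as_matrix()[:,2];print(k,np.degrees(np.arctan2(z[1],z[0]))-a)
E
```

```text
[[ 0.971 -0.     0.238]
 [-0.239 -0.001  0.971]
 [-0.    -1.    -0.001]]
jaw heading 76.20197608685534
1 -5.729579078177352
-1 5.729579000838669
```

Request:
{"name": "step_arm", "arguments": {"series": [{"translation":[0,0,0],"spin":0.15,"fingers":0.05},{"translation":[0,0,0],"spin":0.15,"fingers":0.05},{"translation":[0,0,0],"spin":0.15,"fingers":0.05},{"translation":[0,0,0],"spin":0.15,"fingers":0.05},{"translation":[0,0,0],"spin":0.15,"fingers":0.05},{"translation":[0,0,0],"spin":0.15,"fingers":0.05},{"translation":[0,0,0],"spin":0.15,"fingers":0.05},{"translation":[0,0,0],"spin":0.15,"fingers":0.05},{"translation":[0,0,0],"spin":0.15,"fingers":0.05},{"translation":[0,0,0],"spin":0.1,"fingers":0.05}]}}

```text
clock: 1.3
tool_pos: [0.1371, 0.5583, 0.2312]
tcp_rot: [-1.148, 1.301, -1.301]
contact_force: [-0.5, 0.6, -0.3]
width: 0.0497
```

```bash
cat >> h.py <<'E'
t_=np.array([np.cos(np.radians(A)),np.sin(np.radians(A))]);n_=np.array([-t_[1],t_[0]])
def rep():
    s,r=tool();z=r.as_matrix()[:,2];p=s["tool_pos"]*1000
    print("clk %.2f heading err deg %.2f tcp s %.1f t %.1f z %.1f  w %.4f F"%(s["clock"],np.degrees(np.arctan2(z[1],z[0]))-A,p[:2]@n_,p[:2]@t_,p[2],s["width"]),s["contact_force"].round(2),"q",s["q"].round(2))
    return s,r
E
python3 - <<'E'
from h import *
s,r=rep()
body=np.array([563.8,88.7]);print("body s,t",body@n_,body@t_,"panel s",np.array([552.4,-50])@n_)
tgt=np.r_[(192.8+8)*n_+537*t_,110]/1000
print(r.inv().apply(tgt-s["tool_pos"]))
E
```

```text
clk 1.30 heading err deg 3.68 tcp s 574.2 t 29.6 z 231.2  w 0.0497 F [-0.55  0.63 -0.31] q [1.12 0.16 1.6  0.   1.39 1.25]
body s,t 193.24318002001468 537.0243973747861 panel s 54.87675225227382
[0.40509977 0.12123278 0.48247551]
```

Request:
{"name": "step_arm", "arguments": {"series": [{"translation":[0,0,0],"spin":0.064,"fingers":0.05},{"translation":[0.025,0,0.034],"spin":0,"fingers":0.05},{"translation":[0.025,0,0.034],"spin":0,"fingers":0.05},{"translation":[0.025,0,0.034],"spin":0,"fingers":0.05},{"translation":[0.025,0,0.034],"spin":0,"fingers":0.05},{"translation":[0.025,0,0.034],"spin":0,"fingers":0.05},{"translation":[0.025,0,0.034],"spin":0,"fingers":0.05},{"translation":[0.025,0,0.034],"spin":0,"fingers":0.05},{"translation":[0.025,0,0.034],"spin":0,"fingers":0.05},{"translation":[0.025,0,0.034],"spin":0,"fingers":0.05}]}}

```text
clock: 2.3
tool_pos: [0.3978, 0.2798, 0.2314]
tcp_rot: [-1.116, 1.343, -1.343]
contact_force: [1.6, 1.2, -0.8]
width: 0.0503
```

```bash
python3 -c "
from h import *
rep()"
```

```text
clk 2.30 heading err deg 0.31 tcp s 349.6 t 338.0 z 231.4  w 0.0503 F [ 1.64  1.15 -0.78] q [ 0.36 -0.08  1.84  0.    1.38  0.55]
```

Request:
{"name": "step_arm", "arguments": {"series": [{"translation":[0.024,0,0.033],"spin":0.005,"fingers":0.05},{"translation":[0.024,0,0.033],"spin":0,"fingers":0.05},{"translation":[0.024,0,0.033],"spin":0,"fingers":0.05},{"translation":[0.024,0,0.033],"spin":0,"fingers":0.05},{"translation":[0.024,0,0.033],"spin":0,"fingers":0.05},{"translation":[0.024,0,0.033],"spin":0,"fingers":0.05},{"translation":[0.002,0.045,0.001],"spin":0,"fingers":0.05},{"translation":[0,0.045,0],"spin":0,"fingers":0.05},{"translation":[0,0.03,0],"spin":0,"fingers":0.05},{"translation":[0,0,0],"spin":0,"fingers":0.05}]}}

```text
clock: 3.3
tool_pos: [0.5608, 0.1005, 0.1059]
tcp_rot: [-1.122, 1.355, -1.343]
contact_force: [-0.9, -0.3, -0.4]
width: 0.05
```

Run:
```python
from h import *
rep()
for n in("top","side"):
    f=grab_frame(n);b=(235,420,185,295) if n=="top" else (230,400,140,320)
    im=cv2.resize(f["img"][b[2]:b[3],b[0]:b[1],::-1],None,fx=3,fy=3,interpolation=cv2.INTER_CUBIC);cv2.imwrite(f"pics/{n}1.png",im)
```

```text
clk 3.30 heading err deg 0.00 tcp s 204.3 t 531.9 z 105.9  w 0.0500 F [-0.89 -0.26 -0.4 ] q [-0.03  0.28  1.71 -0.    1.16  0.15]
```

View pics/side1.png

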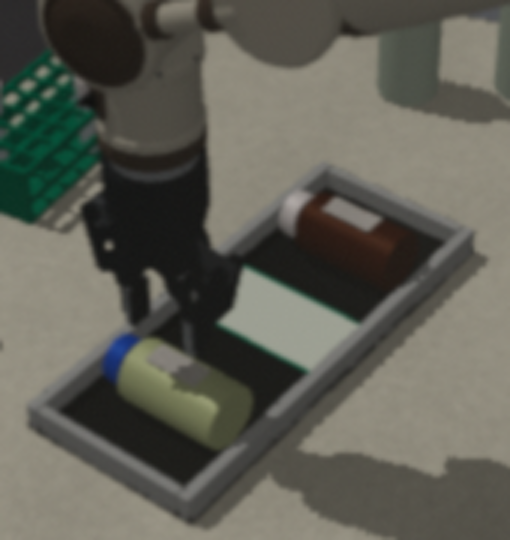

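View pics/top1.png

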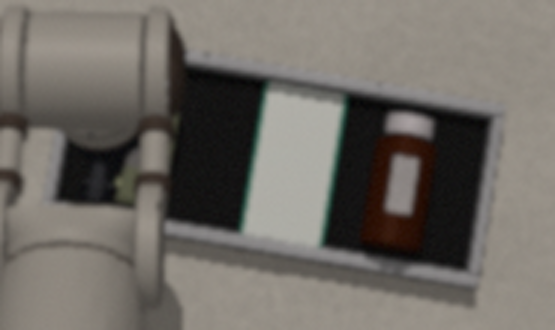

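Request:
{"name": "step_arm", "arguments": {"series": [{"translation":[0,0.03,0.005],"spin":0,"fingers":0.05},{"translation":[0,0.005,0],"spin":0,"fingers":0.05},{"translation":[0,0.002,0],"spin":0,"fingers":0.05},{"translation":[0,0.002,0],"spin":0,"fingers":0.05},{"translation":[0,0.001,0],"spin":0,"fingers":0.05},{"translation":[0,0.001,0],"spin":0,"fingers":0.05},{"translation":[0,0.001,0],"spin":0,"fingers":0.05},{"translation":[0,0,0],"spin":0,"fingers":0.05},{"translation":[0,0,0],"spin":0,"fingers":0.05},{"translation":[0,0,0],"spin":0,"fingers":0.05}]}}

```text
clock: 4.4
tool_pos: [0.5699, 0.0996, 0.0694]
tcp_rot: [-1.114, 1.347, -1.347]
contact_force: [-0.7, -0.0, -0.0]
width: 0.0501
```

Run:
```python
from h import *
rep()
f=grab_frame("side");b=(230,400,140,320)
im=cv2.resize(f["img"][200:310,240:340,::-1],None,fx=5,fy=5,interpolation=cv2.INTER_CUBIC);cv2.imwrite(f"pics/side2.png",im)
```

```text
clk 4.40 heading err deg 0.02 tcp s 205.1 t 541.0 z 69.4  w 0.0501 F [-0.69 -0.01 -0.03] q [-0.04  0.34  1.72 -0.    1.08  0.15]
```

View pics/side2.png

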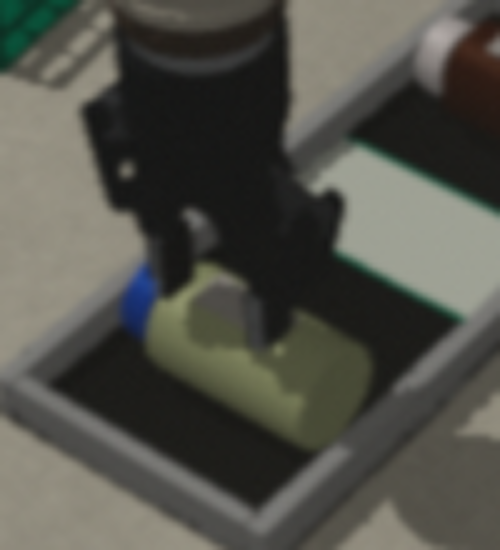

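Request:
{"name": "step_arm", "arguments": {"series": [{"translation":[0,0.002,-0.005],"spin":0,"fingers":0.05},{"translation":[0,0.002,0],"spin":0,"fingers":0.05},{"translation":[0,0.001,0],"spin":0,"fingers":0.05},{"translation":[0,0.001,0],"spin":0,"fingers":0.05},{"translation":[0,0.001,0],"spin":0,"fingers":0.05},{"translation":[0,0.001,0],"spin":0,"fingers":0.05},{"translation":[0,0,0],"spin":0,"fingers":0.05},{"translation":[0,0,0],"spin":0,"fingers":0.05},{"translation":[0,0,0],"spin":0,"fingers":0.05},{"translation":[0,0,0],"spin":0,"fingers":0.05}]}}

```text
clock: 5.45
tool_pos: [0.5651, 0.1006, 0.0614]
tcp_rot: [-1.114, 1.347, -1.347]
contact_force: [-0.4, 0.2, -1.3]
width: 0.0499
```

```bash
python3 -c "
from h import *
rep()"
```

```text
clk 5.45 heading err deg 0.02 tcp s 205.1 t 536.0 z 61.4  w 0.0499 F [-0.42  0.22 -1.32] q [-0.03  0.35  1.73  0.    1.06  0.15]
```

Request:
{"name": "step_arm", "arguments": {"series": [{"translation":[0,0.001,0],"spin":0,"fingers":0.05},{"translation":[0,0.001,0],"spin":0,"fingers":0.05},{"translation":[0,0.001,0],"spin":0,"fingers":0.05},{"translation":[0,0,0],"spin":0,"fingers":0.05},{"translation":[0,0,0],"spin":0,"fingers":0.05},{"translation":[0,0,0],"spin":0,"fingers":0.05},{"translation":[0,0,0],"spin":0,"fingers":0.05},{"translation":[0,0,0],"spin":0,"fingers":0.05},{"translation":[0,0,0],"spin":0,"fingers":0.05},{"translation":[0,0,0],"spin":0,"fingers":0.05}]}}

```text
clock: 6.45
tool_pos: [0.5653, 0.1009, 0.0592]
tcp_rot: [-1.113, 1.347, -1.347]
contact_force: [-2.0, 1.9, 5.5]
width: 0.0499
```

```bash
python3 -c "
from h import *
rep()"
```

```text
clk 6.45 heading err deg 0.02 tcp s 205.5 t 536.2 z 59.2  w 0.0499 F [-1.98  1.88  5.49] q [-0.03  0.35  1.73  0.    1.06  0.15]
```

Request:
{"name": "step_arm", "arguments": {"series": [{"translation":[0.003,0,0],"spin":0,"fingers":0.05},{"translation":[0.005,0,0],"spin":0,"fingers":0.05},{"translation":[0.005,0,0],"spin":0,"fingers":0.05},{"translation":[0.005,0,0],"spin":0,"fingers":0.05},{"translation":[0.005,0,0],"spin":0,"fingers":0.05},{"translation":[0.005,0,0],"spin":0,"fingers":0.05},{"translation":[0.005,0,0],"spin":0,"fingers":0.05},{"translation":[0.005,0,0],"spin":0,"fingers":0.05},{"translation":[0.004,0,0],"spin":0,"fingers":0.05},{"translation":[0.002,0,0],"spin":0,"fingers":0.05}]}}

```text
clock: 7.45
tool_pos: [0.5571, 0.0574, 0.0607]
tcp_rot: [-1.113, 1.347, -1.347]
contact_force: [-7.5, 2.8, 16.6]
width: 0.0498
```

Run:
```python
from h import *
rep()
f=grab_frame("side")
im=cv2.resize(f["img"][180:310,240:380,::-1],None,fx=4,fy=4,interpolation=cv2.INTER_CUBIC);cv2.imwrite(f"pics/side3.png",im)
```

```text
clk 7.45 heading err deg 0.02 tcp s 161.3 t 536.3 z 60.7  w 0.0498 F [-7.5   2.83 16.57] q [-0.11  0.32  1.77  0.    1.05  0.08]
```

View pics/side3.png

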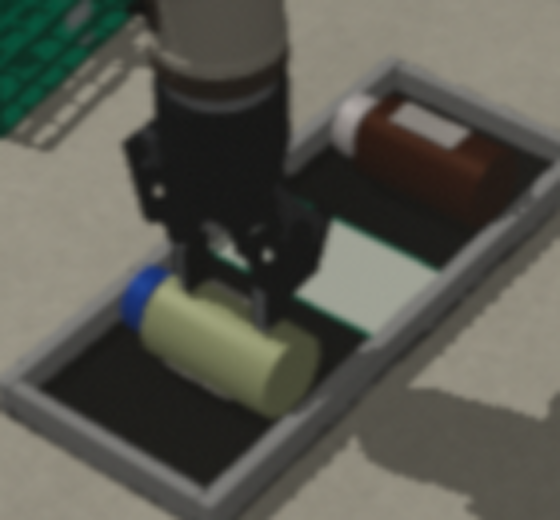

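```bash
cat >> h.py <<'E'
def capside(f,img=None):
    h=cv2.cvtColor(f["img"] if img is None else img,cv2.COLOR_RGB2HSV);H,S,V=[h[...,i].astype(int) for i in range(3)]
    b=big(roi((H>100)&(H<125)&(S>120)&(V>40),255,345,200,290));ys,xs=np.nonzero(b)
    P=plane(f,[(xs.mean(),ys.mean())],.036)[0,:2]*1000
    return P@n_,P@t_,len(xs)
E
python3 - <<'E'
from h import *
f=grab_frame("side")
print(capside(f,cv2.imread("pics/side0.png")[:,:,::-1]),capside(f))
E
```

```text
(np.float64(191.8245142579438), np.float64(603.3344191319699), 83) (np.float64(170.06691411147912), np.float64(603.3032564416419), 83)
```

Request:
{"name": "step_arm", "arguments": {"series": [{"translation":[0,-0.005,0],"spin":0,"fingers":0.05},{"translation":[0,-0.005,0],"spin":0,"fingers":0.05},{"translation":[-0.01,0,0],"spin":0,"fingers":0.05},{"translation":[-0.01,0,0],"spin":0,"fingers":0.05},{"translation":[0,0.005,0],"spin":0,"fingers":0.05},{"translation":[0,0.002,0],"spin":0,"fingers":0.05},{"translation":[0,0.001,0],"spin":0,"fingers":0.05},{"translation":[0,0.001,0],"spin":0,"fingers":0.05},{"translation":[0,0,0],"spin":0,"fingers":0.05},{"translation":[0,0,0],"spin":0,"fingers":0.05}]}}

```text
clock: 8.55
tool_pos: [0.56, 0.0771, 0.0597]
tcp_rot: [-1.114, 1.348, -1.346]
contact_force: [-3.7, 1.8, 6.3]
width: 0.0506
```

Run:
```python
from h import *
rep();print(capside(grab_frame("side")))
```

```text
clk 8.55 heading err deg 0.01 tcp s 181.2 t 535.5 z 59.7  w 0.0506 F [-3.74  1.8   6.29] q [-0.08  0.33  1.76  0.    1.06  0.11]
(np.float64(173.07664804708523), np.float64(602.6912839478543), 75)
```

Request:
{"name": "step_arm", "arguments": {"series": [{"translation":[0.003,0,0],"spin":0,"fingers":0.05},{"translation":[0.004,0,0],"spin":0,"fingers":0.05},{"translation":[0.004,0,0],"spin":0,"fingers":0.05},{"translation":[0.004,-0.0005,0],"spin":0,"fingers":0.05},{"translation":[0.005,0,0],"spin":0,"fingers":0.05},{"translation":[0.005,0,0],"spin":0,"fingers":0.05},{"translation":[0.005,0,0],"spin":0,"fingers":0.05},{"translation":[0.004,0,0],"spin":0,"fingers":0.05},{"translation":[0.002,0,0],"spin":0,"fingers":0.05},{"translation":[0,0,0],"spin":0,"fingers":0.05}]}}

```text
clock: 9.6
tool_pos: [0.5531, 0.0413, 0.0608]
tcp_rot: [-1.115, 1.349, -1.346]
contact_force: [-6.7, 1.7, 11.1]
width: 0.0499
```

Run:
```python
from h import *
rep();print(capside(grab_frame("side")))
```

```text
clk 9.60 heading err deg 0.01 tcp s 144.7 t 535.5 z 60.8  w 0.0499 F [-6.65  1.72 11.12] q [-0.14  0.3   1.79 -0.    1.05  0.05]
(np.float64(151.57061150114293), np.float64(603.2509110913145), 85)
```

Request:
{"name": "step_arm", "arguments": {"series": [{"translation":[0,-0.008,0],"spin":0,"fingers":0.05},{"translation":[0,-0.004,0],"spin":0,"fingers":0.05},{"translation":[0,0,0],"spin":0,"fingers":0.05},{"translation":[-0.01,0,0],"spin":0,"fingers":0.05},{"translation":[-0.012,0,0],"spin":0,"fingers":0.05},{"translation":[0,0,0],"spin":0,"fingers":0.05},{"translation":[0,0.007,0],"spin":0,"fingers":0.05},{"translation":[0,0.003,0],"spin":0,"fingers":0.05},{"translation":[0,0.002,0],"spin":0,"fingers":0.05},{"translation":[0,0,0],"spin":0,"fingers":0.05}]}}

```text
clock: 10.65
tool_pos: [0.5574, 0.063, 0.0592]
tcp_rot: [-1.115, 1.348, -1.347]
contact_force: [0.1, 0.3, 0.5]
width: 0.0504
```

Run:
```python
from h import *
rep();print(capside(grab_frame("side")))
```

```text
clk 10.65 heading err deg 0.00 tcp s 166.8 t 535.6 z 59.2  w 0.0504 F [0.08 0.35 0.55] q [-0.1   0.32  1.77 -0.    1.05  0.09]
(np.float64(156.13519479083917), np.float64(602.2697913377074), 70)
```

Request:
{"name": "step_arm", "arguments": {"series": [{"translation":[0.004,0,0],"spin":0,"fingers":0.05},{"translation":[0.003,0.001,0],"spin":0,"fingers":0.05},{"translation":[0.005,0,0],"spin":0,"fingers":0.05},{"translation":[0.005,0,0],"spin":0,"fingers":0.05},{"translation":[0.006,-0.0005,0],"spin":0,"fingers":0.05},{"translation":[0.006,-0.0005,0],"spin":0,"fingers":0.05},{"translation":[0.006,0,0],"spin":0,"fingers":0.05},{"translation":[0.006,0,0],"spin":0,"fingers":0.05},{"translation":[0.003,0,0],"spin":0,"fingers":0.05},{"translation":[0.001,0,0],"spin":0,"fingers":0.05}]}}

```text
clock: 11.7
tool_pos: [0.5495, 0.0184, 0.0609]
tcp_rot: [-1.113, 1.347, -1.348]
contact_force: [-3.3, 1.1, 6.2]
width: 0.0503
```

Run:
```python
from h import *
rep();print(capside(grab_frame("side")))
```

```text
clk 11.70 heading err deg -0.01 tcp s 121.5 t 536.2 z 60.9  w 0.0503 F [-3.31  1.13  6.24] q [-0.19  0.29  1.8  -0.    1.05  0.  ]
(np.float64(130.4820324496285), np.float64(603.0510505696285), 85)
```

Request:
{"name": "step_arm", "arguments": {"series": [{"translation":[0,-0.008,0],"spin":0,"fingers":0.05},{"translation":[0,-0.004,0],"spin":0,"fingers":0.05},{"translation":[0,0,0],"spin":0,"fingers":0.05},{"translation":[-0.01,0,0],"spin":0,"fingers":0.05},{"translation":[-0.01,0,0],"spin":0,"fingers":0.05},{"translation":[0,0,0],"spin":0,"fingers":0.05},{"translation":[0,0.007,0],"spin":0,"fingers":0.05},{"translation":[0,0.003,0],"spin":0,"fingers":0.05},{"translation":[0,0.002,0],"spin":0,"fingers":0.05},{"translation":[0,0,0],"spin":0,"fingers":0.05}]}}

```text
clock: 12.75
tool_pos: [0.5527, 0.0388, 0.0598]
tcp_rot: [-1.114, 1.349, -1.346]
contact_force: [-1.9, 1.8, 3.5]
width: 0.0501
```

Run:
```python
from h import *
rep();f=grab_frame("side");print(capside(f))
im=cv2.resize(f["img"][180:310,240:380,::-1],None,fx=4,fy=4,interpolation=cv2.INTER_CUBIC);cv2.imwrite(f"pics/side4.png",im)
```

```text
clk 12.75 heading err deg 0.00 tcp s 142.1 t 535.5 z 59.8  w 0.0501 F [-1.92  1.81  3.46] q [-0.15  0.3   1.79  0.    1.05  0.04]
(np.float64(133.92278233151347), np.float64(602.5439927503924), 74)
```

View pics/side4.png

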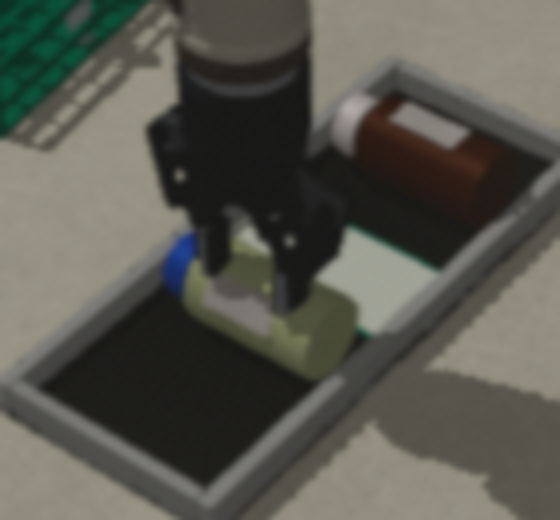

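Request:
{"name": "step_arm", "arguments": {"series": [{"translation":[0.004,0,0],"spin":0,"fingers":0.05},{"translation":[0.004,0,0],"spin":0,"fingers":0.05},{"translation":[0.005,0,0],"spin":0,"fingers":0.05},{"translation":[0.005,0,0],"spin":0,"fingers":0.05},{"translation":[0.006,0,0],"spin":0,"fingers":0.05},{"translation":[0.006,0,0],"spin":0,"fingers":0.05},{"translation":[0.006,0,0],"spin":0,"fingers":0.05},{"translation":[0.004,0,0],"spin":0,"fingers":0.05},{"translation":[0.003,0,0],"spin":0,"fingers":0.05},{"translation":[0.001,0,0],"spin":0,"fingers":0.05}]}}

```text
clock: 13.8
tool_pos: [0.5444, -0.005, 0.0608]
tcp_rot: [-1.115, 1.348, -1.347]
contact_force: [-6.1, 1.6, 10.8]
width: 0.0503
```

Run:
```python
from h import *
rep();print(capside(grab_frame("side")))
```

```text
clk 13.80 heading err deg 0.01 tcp s 97.5 t 535.6 z 60.8  w 0.0503 F [-6.05  1.56 10.8 ] q [-0.23  0.28  1.82 -0.    1.05 -0.04]
(np.float64(107.28392993712941), np.float64(603.0885371325745), 83)
```

Request:
{"name": "step_arm", "arguments": {"series": [{"translation":[0,-0.008,0],"spin":0,"fingers":0.05},{"translation":[0,-0.004,0],"spin":0,"fingers":0.05},{"translation":[0,0,0],"spin":0,"fingers":0.05},{"translation":[-0.011,0,0],"spin":0,"fingers":0.05},{"translation":[-0.011,0,0],"spin":0,"fingers":0.05},{"translation":[0,0,0],"spin":0,"fingers":0.05},{"translation":[0,0.007,0],"spin":0,"fingers":0.05},{"translation":[0,0.003,0],"spin":0,"fingers":0.05},{"translation":[0,0.002,0],"spin":0,"fingers":0.05},{"translation":[0,0,0],"spin":0,"fingers":0.05}]}}

```text
clock: 14.85
tool_pos: [0.5486, 0.0171, 0.0597]
tcp_rot: [-1.114, 1.348, -1.347]
contact_force: [-1.6, 1.3, 2.2]
width: 0.0496
```

Run:
```python
from h import *
rep();f=grab_frame("side");print(capside(f))
```

```text
clk 14.85 heading err deg -0.00 tcp s 120.0 t 535.6 z 59.7  w 0.0496 F [-1.65  1.33  2.22] q [-0.19  0.29  1.8   0.    1.05  0.  ]
(np.float64(110.95938459210149), np.float64(602.3682112019761), 74)
```

Request:
{"name": "step_arm", "arguments": {"series": [{"translation":[0.004,0,0],"spin":0,"fingers":0.05},{"translation":[0.004,0,0],"spin":0,"fingers":0.05},{"translation":[0.005,0,0],"spin":0,"fingers":0.05},{"translation":[0.005,0,0],"spin":0,"fingers":0.05},{"translation":[0.006,0,0],"spin":0,"fingers":0.05},{"translation":[0.006,0,0],"spin":0,"fingers":0.05},{"translation":[0.006,0,0],"spin":0,"fingers":0.05},{"translation":[0.004,0,0],"spin":0,"fingers":0.05},{"translation":[0.003,0,0],"spin":0,"fingers":0.05},{"translation":[0.001,0,0],"spin":0,"fingers":0.05}]}}

```text
clock: 15.9
tool_pos: [0.5404, -0.0268, 0.0608]
tcp_rot: [-1.114, 1.348, -1.347]
contact_force: [-5.3, 0.7, 9.7]
width: 0.0498
```

Run:
```python
from h import *
rep();print(capside(grab_frame("side")))
```

```text
clk 15.90 heading err deg 0.00 tcp s 75.4 t 535.8 z 60.8  w 0.0498 F [-5.26  0.73  9.71] q [-0.27  0.27  1.83 -0.    1.04 -0.08]
(np.float64(85.17779108611688), np.float64(602.667553531131), 78)
```

Request:
{"name": "step_arm", "arguments": {"series": [{"translation":[0,-0.008,0],"spin":0,"fingers":0.05},{"translation":[0,-0.004,0],"spin":0,"fingers":0.05},{"translation":[0,0,0],"spin":0,"fingers":0.05},{"translation":[-0.011,0,0],"spin":0,"fingers":0.05},{"translation":[-0.011,0,0],"spin":0,"fingers":0.05},{"translation":[0,0,0],"spin":0,"fingers":0.05},{"translation":[0,0.007,0],"spin":0,"fingers":0.05},{"translation":[0,0.003,0],"spin":0,"fingers":0.05},{"translation":[0,0.002,0],"spin":0,"fingers":0.05},{"translation":[0,0,0],"spin":0,"fingers":0.05}]}}

```text
clock: 16.95
tool_pos: [0.5445, -0.0045, 0.0596]
tcp_rot: [-1.114, 1.348, -1.347]
contact_force: [-0.5, 1.0, 1.5]
width: 0.0497
```

Run:
```python
from h import *
rep();f=grab_frame("side");print(capside(f))
```

```text
clk 16.95 heading err deg 0.00 tcp s 98.0 t 535.6 z 59.6  w 0.0497 F [-0.54  1.04  1.51] q [-0.23  0.28  1.82  0.    1.04 -0.04]
(np.float64(87.04213602756404), np.float64(602.5185685243849), 71)
```

Request:
{"name": "step_arm", "arguments": {"series": [{"translation":[0.003,0,0],"spin":0,"fingers":0.05},{"translation":[0.004,0,0],"spin":0,"fingers":0.05},{"translation":[0.004,0,0],"spin":0,"fingers":0.05},{"translation":[0.004,0,0],"spin":0,"fingers":0.05},{"translation":[0.005,0,0],"spin":0,"fingers":0.05},{"translation":[0.004,0,0],"spin":0,"fingers":0.05},{"translation":[0.004,0,0],"spin":0,"fingers":0.05},{"translation":[0.003,0,0],"spin":0,"fingers":0.05},{"translation":[0.002,0,0],"spin":0,"fingers":0.05},{"translation":[0.001,0,0],"spin":0,"fingers":0.05}]}}

```text
clock: 18.0
tool_pos: [0.5383, -0.0386, 0.0608]
tcp_rot: [-1.114, 1.348, -1.347]
contact_force: [-3.9, 0.8, 9.5]
width: 0.0502
```

Run:
```python
from h import *
rep();print(capside(grab_frame("side")))
```

```text
clk 18.00 heading err deg 0.00 tcp s 63.4 t 536.0 z 60.8  w 0.0502 F [-3.87  0.84  9.47] q [-0.3   0.27  1.83 -0.    1.04 -0.11]
(np.float64(66.42491009592146), np.float64(603.6318106939992), 76)
```

Request:
{"name": "step_arm", "arguments": {"series": [{"translation":[0,-0.008,0],"spin":0,"fingers":0.05},{"translation":[0,-0.004,0],"spin":0,"fingers":0.05},{"translation":[0,0,0],"spin":0,"fingers":0.05},{"translation":[-0.009,0,0],"spin":0,"fingers":0.05},{"translation":[-0.008,0,0],"spin":0,"fingers":0.05},{"translation":[0,0,0],"spin":0,"fingers":0.05},{"translation":[0,0.007,0],"spin":0,"fingers":0.05},{"translation":[0,0.003,0],"spin":0,"fingers":0.05},{"translation":[0,0.002,0],"spin":0,"fingers":0.05},{"translation":[0,0,0],"spin":0,"fingers":0.05}]}}

```text
clock: 19.05
tool_pos: [0.5414, -0.0213, 0.0595]
tcp_rot: [-1.114, 1.348, -1.347]
contact_force: [0.4, 0.2, 1.0]
width: 0.0502
```

Run:
```python
from h import *
rep();f=grab_frame("side");print(capside(f))
im=cv2.resize(f["img"][180:310,240:380,::-1],None,fx=4,fy=4,interpolation=cv2.INTER_CUBIC);cv2.imwrite(f"pics/side5.png",im)
```

```text
clk 19.05 heading err deg 0.01 tcp s 81.0 t 535.7 z 59.5  w 0.0502 F [0.37 0.2  0.98] q [-0.26  0.28  1.83  0.    1.04 -0.07]
(np.float64(68.76608063865054), np.float64(603.3719162284617), 69)
```

View pics/side5.png

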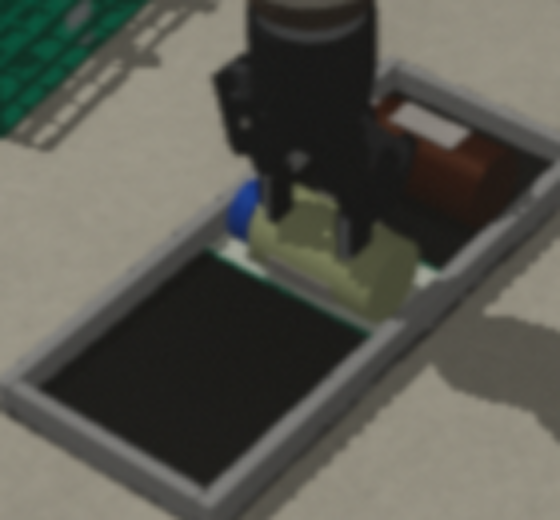

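Request:
{"name": "step_arm", "arguments": {"series": [{"translation":[0.003,0,0],"spin":0,"fingers":0.05},{"translation":[0.003,0,0],"spin":0,"fingers":0.05},{"translation":[0.004,0,0],"spin":0,"fingers":0.05},{"translation":[0.004,0,0],"spin":0,"fingers":0.05},{"translation":[0.004,0,0],"spin":0,"fingers":0.05},{"translation":[0.004,0,0],"spin":0,"fingers":0.05},{"translation":[0.003,0,0],"spin":0,"fingers":0.05},{"translation":[0.002,0,0],"spin":0,"fingers":0.05},{"translation":[0.001,0,0],"spin":0,"fingers":0.05},{"translation":[0,0,0],"spin":0,"fingers":0.05}]}}

```text
clock: 20.1
tool_pos: [0.5365, -0.0494, 0.0608]
tcp_rot: [-1.114, 1.347, -1.348]
contact_force: [-3.5, 0.2, 7.7]
width: 0.0499
```

Run:
```python
from h import *
rep();print(capside(grab_frame("side")))
```

```text
clk 20.10 heading err deg 0.01 tcp s 52.4 t 536.2 z 60.8  w 0.0499 F [-3.52  0.19  7.69] q [-0.32  0.27  1.83 -0.    1.04 -0.13]
(np.float64(51.57941207232692), np.float64(603.4072227679266), 74)
```

Request:
{"name": "step_arm", "arguments": {"series": [{"translation":[0,-0.008,0],"spin":0,"fingers":0.05},{"translation":[0,-0.03,0],"spin":0,"fingers":0.05},{"translation":[0,-0.04,0],"spin":0,"fingers":0.05},{"translation":[0,-0.04,0],"spin":0,"fingers":0.05},{"translation":[0,-0.02,-0.04],"spin":0,"fingers":0.05},{"translation":[0,0,-0.04],"spin":0,"fingers":0.05},{"translation":[-0.03,0,-0.04],"spin":0,"fingers":0.05},{"translation":[-0.03,0,-0.04],"spin":0,"fingers":0.05},{"translation":[-0.03,0,-0.03],"spin":0,"fingers":0.05},{"translation":[-0.03,0,0],"spin":0,"fingers":0.05}]}}

```text
clock: 21.15
tool_pos: [0.3696, 0.1061, 0.1977]
tcp_rot: [-1.114, 1.347, -1.347]
contact_force: [0.9, 0.2, 0.4]
width: 0.0502
```

Run:
```python
from h import *
rep();f=grab_frame("top")
cv2.imwrite("pics/top6.png",f["img"][:,:,::-1])
g=grab_frame("side");print(capside(g))
cv2.imwrite("pics/side6.png",g["img"][:,:,::-1])
```

```text
clk 21.15 heading err deg 0.03 tcp s 173.8 t 343.1 z 197.7  w 0.0502 F [0.89 0.16 0.42] q [-0.04 -0.35  2.13 -0.    1.36  0.15]
(np.float64(51.91826329615611), np.float64(603.4222584604902), 73)
```

View pics/top6.png

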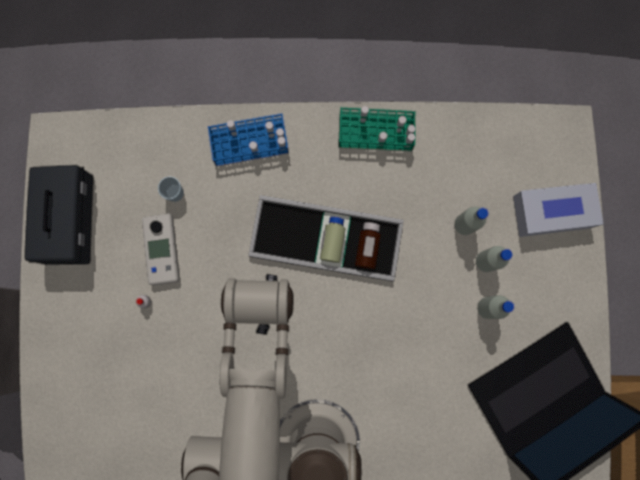

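View pics/side6.png

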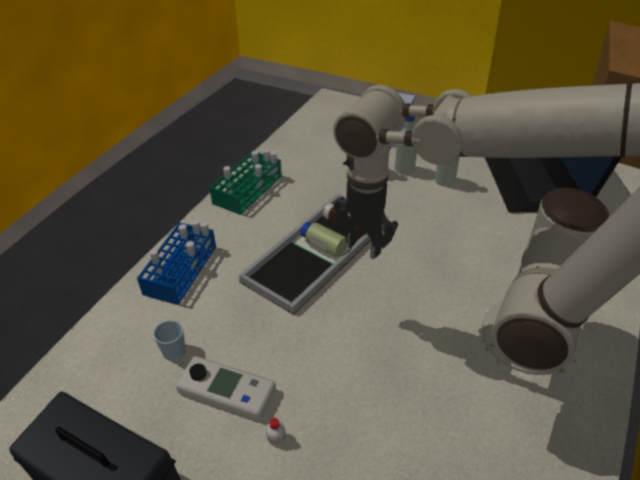

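Run:
```python
from h import *
rep();f=grab_frame("top");h=hsv(f);B,rc,ry=bottle(f,h)
print("cap s,t",B@n_,B@t_,"body",ry, np.array(ry[0][0])@n_,np.array(ry[0][0])@t_)
h0=cv2.cvtColor(cv2.imread("pics/top0.png"),cv2.COLOR_BGR2HSV)
def brown(h):
    H,S,V=[h[...,i].astype(int) for i in range(3)]
    m=roi(((H<15)|(H>170))&(S>80)&(V>20),340,400,205,285);ys,xs=np.nonzero(m);return xs.mean(),ys.mean(),len(xs)
print(brown(h0),brown(h))
cv2.imwrite("pics/top7.png",cv2.resize(f["img"][190:290,290:410,::-1],None,fx=6,fy=6,interpolation=cv2.INTER_CUBIC))
```

```text
clk 21.25 heading err deg 0.25 tcp s 175.3 t 345.1 z 198.2  w 0.0502 F [ 0.27  0.3  -0.7 ] q [-0.04 -0.34  2.13  0.    1.35  0.15]
cap s,t 54.17162152972713 600.3404289860674 body (((538.7807006835938, -48.64763641357422), (50.2584114074707, 100.7212142944336), 79.344970703125), (np.float64(332.62006079027356), np.float64(242.72188449848025), 658)) 53.641264316148686 538.3064654268019
(np.float64(366.94397283531407), np.float64(249.5602716468591), 589) (np.float64(366.9294117647059), np.float64(249.7126050420168), 595)
```

View pics/top7.png

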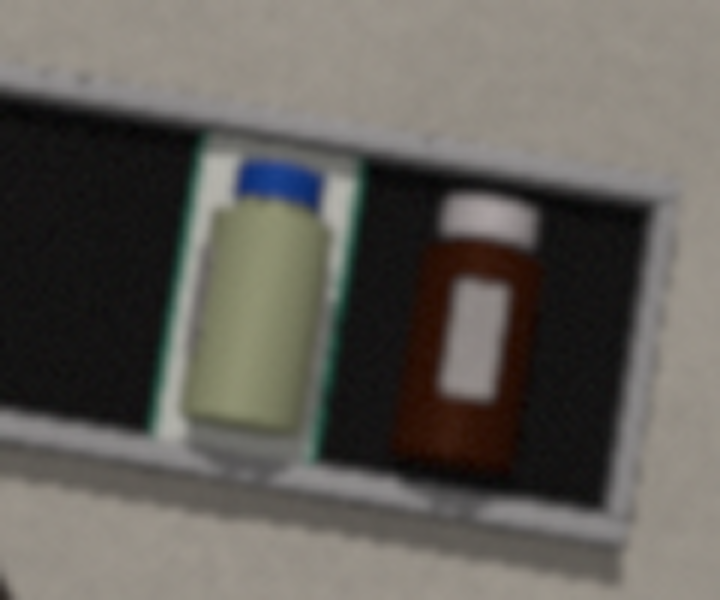

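```bash
python3 -c "
from h import *
print(manip.finish_job())"
```

```text
the job is handed in; nothing more can be done
None
```

I rolled the sample bottle about 139 mm along the tray onto the lit panel and handed the job in after about 21 s. It took seven fingertip strokes on top of the bottle, with the fingers spread 50 mm along its axis to keep it straight.

**Turning:** The distance works out to about 5 rad of turn. The top view matches rolling rather than sliding, because the label disappeared and the other one came round.

**Last checks from the top view:**

| Check | Result |
|---|---|
| Offset from the panel's middle line | about 1 mm or less (bottle at 53.6–54.2 mm, panel about 54.3 mm along the tray) |
| Straight across | within about 0.3° |
| Brown bottle | moved less than 0.2 px |
| Arm | clear of everything at handover |

- **Side camera:** It put the cap about 2 mm further on than the top view. That is within its usual bias and still inside the 12 mm limit. Readings taken while a finger partly hid the cap were 2–4 mm off, so I did not use them.
- **Other items:** I checked the upright bottles, meter, beaker and reagent only by eye in the last pictures, and they appear not to have moved.
- **Pressing force:** The highest reading taken at the end of a move was about 17 N.

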